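Loosen the lens retaining ring two turns

ROBOT

A 7-joint arm with a two-finger parallel gripper is mounted at the origin on a cart in front of the work surface, level with it; the furniture and walls round the work are solid. World frame = base frame: x ahead of the robot, y to its left, z up, the work surface at z = 0. Lengths are in mm, angles in rad, forces in N, time in s.
With the tool pointing down it reaches from about 400 to 875 mm from the base axis. Payload 4.4 kg.
Tool frame: the origin (TCP) lies midway between the tips of the shut fingers; the grasp point (between the pads) lies 19 mm behind it; z points along the fingers, y is the line along which they close (so a half turn about z gives the same grasp; the last joint's range is limited). The gripper opens to 85 mm and grips with 20 to 120 N. Pads are 22 mm wide; open, the fingers measure 114 mm over their backs; the gripper's body (76 mm by 85 mm) begins 54 mm behind the grasp point. The pads swing forward as they close: fully open they stand 13 mm farther back than shut.
Start: joints at [1.259, 0.628, 0.038, 1.517, -0.027, 0.996, -0.02], TCP at [158.193, -630.47, 231.313] pointing down, gripper open.
Joint ranges: [-3.06, 3.06], [-0.37, 2.12], [-1.25, 1.32], [0.18, 2.47], [-1.1, 4.24], [0.23, 1.98], [-2.94, 2.94]. Speed limits (rad/s): [2.57, 2.57, 3.14, 3.14, 3.14, 3.14, 3.14].

INTERFACE

Orientations are given as [roll, pitch, yaw] about the fixed x, y, z axes, in that order (R = Rz(yaw) Ry(pitch) Rx(roll)).
In Python, from cell import read_state, get_image, finish_job gives the robot as it stands.
- The arm moves only by the tool send_rows, never from a script. Its argument "series" is a list of rows, each an object of numbers: "ax", "ay", "az": the turn, a rotation vector about the tool's x, y, z in rad; "dx", "dy", "dz": the shift along the tool's x, y, z in cm; "hand": the closure, from 0 (fully open) to 1 (shut). In form: [{"ax": .., "ay": .., "az": .., "dx": .., "dy": .., "dz": .., "hand": ..}, ...]. A call has 1 to 10 rows; each row is the pose to reach, as a shift and turn from the pose commanded when the call began, along the tool's axes at that moment; what a row does not reach only later rows make up. A row lasts 1/10 s, in which the tool goes at most 50 mm and 8.59 degrees, less where a joint would pass 70% of its speed; a pose out of reach is approached as far as the arm can. A call with a gripper value outside its range is refused whole. The fingers move at their own pace and stop on an object; the grip force is fixed at half the most. Time passes only in rows, so rows that repeat a pose let the fingers close. It gives the time, the measured TCP pose, the force, the opening and the grip force at its end, in the units of the state.
- read_state(): the state, without advancing time (a new reading comes with each control period).
- get_image(name): name is "scene" or "top" or "wrist"; returns a dict with "pixels" (420x560x3 uint8, red, green, blue), "mtx" (3x3 intrinsics, pixels), "R" (3x3) and "t" (3): a world point X has camera coordinates R X + t. Camera axes: x right, y down, z forward; pixel columns grow to the right and rows downward; lengths in mm; the calibration is good to about 2 mm. The wrist camera is an equidistant fisheye: a pixel r from the principal point sees the ray r / f radians off the axis. A picture is of the moment at which its call begins. There is no depth.
- finish_job(): hands the job in; it is judged then, once.
The state is a dict: "clock": time; "qpos": joint angles; "qd": joint speeds; "tau": joint torques, N m; "eef_pos": TCP position; "tool_rot": TCP orientation; "force": force on the tool from outside, world axes, zero at the start; "torque": the same for the moment, N m; "width": finger opening in mm; "gripper_force": force on a finger pad.
Only numpy, scipy, OpenCV 4.12 (cv2) and the standard library are available. Lean on these libraries where they do the work, as an engineer would, in place of code of your own. Each camera call takes 0.05 s, during which the arm holds its last target. There are 200 camera calls.

TASK

Two lamp heads stand on the bench, each with a wide knurled retaining ring; on the head that has the domed glass lens in it, loosen the ring by two full turns (anticlockwise seen from above), rolling it round with a fingertip laid against its knurled rim, so that its mark ends pointing where it pointed at the start. Do not go half a turn further, or the ring comes off its thread. Do not touch the lens, do not turn the ring of the empty head, leave the loose things on the bench where they are, and finish with the hand clear.

Things in the scene. Friction and masses are not known exactly. Their poses are not given: they have to be found in the camera images.
- lens_ring (a joint): Angle of the aluminium retaining ring of the head with the lens, in rad, growing anticlockwise seen from above (that loosens it). It starts somewhere between 0 and 2.5; two full turns are 12.57 more. The ring stays at the same height as it turns, resists with a dry friction of about 0.1 N m and stays where it is left.
- lens_ring_centre (a point): Point on the axis (upright) of the lens head's ring, level with the ring's top, 60 mm above the bench. The ring is 98 mm across over its 36 upright rounded ridges (5 mm wide, 2.5 mm proud, 8 mm apart) and 24 mm high, underside 36 mm above the bench: too wide to pinch, driven by friction and ridges from the side.
- lens_ring_mark (a point): Small dark bar, 10 mm long along the radius and 6 mm wide, inlaid in the ring's flat top face; its centre is 41.5 mm from the axis; it goes round with the ring and has nothing to catch on. Under the ring is a white barrel 71 mm across, and on the bench a grey flange 130 mm across, 12 mm high, with 3 mm screw heads; the head is fixed.
- lens: Clear domed glass lens, 70 mm across, inside the ring of the lens head; its top is 72 mm above the bench, 12 mm above the ring. Origin at the centre of its underside. Not to be touched.
- open_ring_centre (a point): The same point on the other head, which is alike in size but has no lens: one looks down into an empty barrel. The two heads swap places between runs.
- open_ring_mark (a point): The same mark on the ring of the empty head. This ring is to stay as it is.
- tape_black: Loose roll of black tape lying flat, 64 mm across, 18 mm high; origin at the centre of its underside.
- solder_spool: Loose spool of solder wire, 66 x 86 x 40 mm; origin at the centre of its underside.
- side_cutters: Loose side cutters with yellow handles, 81 x 133 x 12 mm; origin at the centre of the underside.
- glue_bottle: Loose glue bottle lying on its side, 30 x 111 x 21 mm; origin at the centre of the underside.

How it is judged (in metres and radians):
On the way:
1. the ring with the lens has come round one full turn anticlockwise (value of joint lens_ring between 4 and 10.5 rad and distance of lens_ring_mark from where it was at the start of the episode below 0.026 m).
At the end, for the whole second after the job is handed in: The ring of the head with the lens stands two full turns anticlockwise of its start, to within a tenth of a turn (mark within 26 mm of where it was), at rest; the other ring's mark is within 12 mm of its start (value of joint lens_ring between 10.5 and 16.5 rad and distance of lens_ring_mark from where it was at the start of the episode below 0.026 m and velocity of joint lens_ring between -0.1 and 0.1 rad/s and distance of open_ring_mark from where it was at the start of the episode below 0.012 m); the robot touches nothing.
It fails at once if the lens is touched (contact force between lens and anything else above 0.5 N).
It fails at once if the ring is unscrewed off its thread (half a turn or more beyond two turns) (value of joint lens_ring above 16.5 rad).
It fails at once if the ring of the empty head is turned (mark over 12 mm from its start) (distance of open_ring_mark from where it was at the start of the episode above 0.012 m).
It fails at once if a loose thing is shifted or lifted by more than 20 mm (distance of any of tape_black, solder_spool, side_cutters, glue_bottle from where it was at the start of the episode above 0.02 m).
It also fails if it takes over 72 s, if anything falls off the work surface, if the arm or the gripper's body presses on something with over 40 N, if the wrist force passes 120 N, or if a joint passes its speed limit or range.

## Working session

There is one attempt and no reset: what is moved stays moved. The work goes in short steps, Python scripts to look and compute and a tool call to move; the robot and the scene stay as the last step left them, time stands still between calls to the robot, and variables do not carry over. Pictures are saved under pics/ and viewed, at most 10 in all, crops included, and the job is handed in when it is done.

Besides the shell and the picture viewer there is one more tool, called in YAML: its name, and indented under it one key for each argument. send_rows: Moves the arm, as the interface text tells. Its arguments: {"type":"object","properties":{"series":{"type":"array","items":{"type":"object","properties":{"ax":{"type":"number"},"ay":{"type":"number"},"az":{"type":"number"},"dx":{"type":"number"},"dy":{"type":"number"},"dz":{"type":"number"},"hand":{"type":"number"}}}}},"required":["series"]}

```bash
ls; mkdir -p pics
python3 - <<'E'
from cell import *
import cv2
s=read_state();print(s)
for n in("top","scene"):
    d=get_image(n);cv2.imwrite(f"pics/{n}0.png",d["pixels"][:,:,::-1]);print(n,d["mtx"],d["R"],d["t"])
E
```

```text
pics
{'clock': 0.0, 'qpos': array([ 1.25922263,  0.62932847,  0.03844398,  1.51833146, -0.02700011,
        0.99629566, -0.02000794]), 'qd': array([ 0.00121614,  0.00161181,  0.00062169,  0.00180102,  0.00213789,
       -0.00048185, -0.00024681]), 'tau': array([-2.08286849e-06, -5.63407159e+01,  1.22652333e+00, -1.93449032e+01,
        1.11151597e-02,  1.05206994e-02,  1.52345046e-05]), 'eef_pos': array([ 158.03094039, -629.87598142,  230.41224846]), 'tool_rot': array([-3.13974790e+00,  2.37809320e-05,  2.45764909e-01]), 'force': array([ 0.09742467, -0.43222191, -0.08432185]), 'torque': array([ 0.02121558,  0.02879837, -0.0172214 ]), 'gripper_force': 0.0, 'width': 85.45159516895062}
top [[450.75421189   0.         277.19953468]
 [  0.         450.75421189 204.16162515]
 [  0.           0.           1.        ]] [[-0.00448393 -0.99948866 -0.03165927]
 [-0.99770364  0.00661107 -0.06740723]
 [ 0.06758207  0.03128432 -0.99722312]] [ -10.53822877  512.09387294 1182.12329177]
scene [[480.17914139   0.         281.28349492]
 [  0.         480.17914139 210.42628381]
 [  0.           0.           1.        ]] [[-0.47843564 -0.87809096  0.00745629]
 [-0.68705126  0.36903098 -0.62592069]
 [ 0.5468637  -0.30458562 -0.77985107]] [ 243.89645568  420.39631912 1092.06141236]
```

View pics/top0.png

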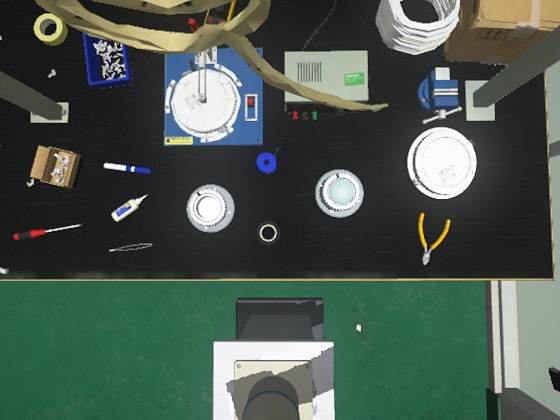

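View pics/scene0.png

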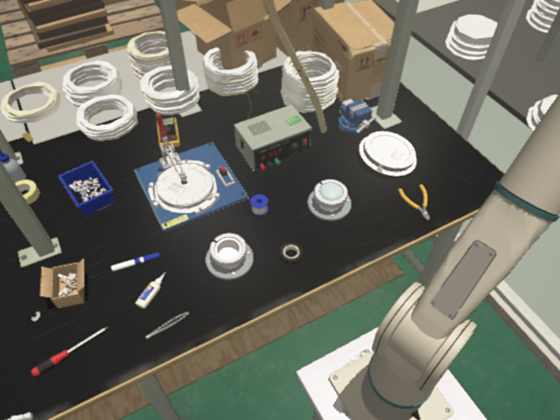

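The top view shows the lens head at about (339,193), with teal glass. The empty head is at (209,208), the tape at (268,233), the spool at (266,162), the cutters at (433,235) and the glue at (127,208). The scene view agrees, with the lens head at (330,197).

```bash
cat > h.py <<'E'
import numpy as np,cv2
from cell import *
from scipy.spatial.transform import Rotation as Ro
def ray(d,px,z):
    u=np.linalg.solve(d["mtx"],[px[0],px[1],1.]); R=np.array(d["R"]);c=-R.T@d["t"];v=R.T@u
    return c+v*(z-c[2])/v[2]
def proj(d,X):
    p=d["mtx"]@(d["R"]@np.array(X,float)+d["t"]);return p[:2]/p[2]
def rayw(d,px,z):
    K=d["mtx"];a=(px[0]-K[0,2])/K[0,0];b=(px[1]-K[1,2])/K[1,1];r=np.hypot(a,b)
    u=np.array([np.sin(r)*a/r,np.sin(r)*b/r,np.cos(r)]) if r>0 else np.array([0,0,1.])
    R=np.array(d["R"]);c=-R.T@d["t"];v=R.T@u
    return c+v*(z-c[2])/v[2]
E
python3 - <<'E'
from h import *
d=get_image("top");p=d["pixels"]
print(np.round(ray(d,(339,193),30)),np.round(ray(d,(209,208),30)),np.round(ray(d,(268,233),9)),np.round(ray(d,(266,162),20)),np.round(ray(d,(427,260),5)),np.round(ray(d,(421,215),5)))
s=get_image("scene")["pixels"]
a=cv2.resize(p[163:225,308:370],(400,400),interpolation=3);b=cv2.resize(p[178:240,178:240],(400,400),interpolation=3)
c=cv2.resize(s[167:229,300:362],(400,400),interpolation=3)
g=cv2.cvtColor(p,cv2.COLOR_RGB2GRAY)
cv2.imwrite("pics/c1.png",np.hstack([a,c])[:,:,::-1])
for x,y in((339,193),(209,208)):
    m=(g[y-35:y+35,x-35:x+35]>75).astype(np.uint8)
    cs,_=cv2.findContours(m,0,1);k=max(cs,key=cv2.contourArea)
    e=cv2.fitEllipse(k);q=np.array(e[0])+(x-35,y-35);print(e,q,ray(d,q,12))
E
```

```text
[ 539. -176.   30.] [502. 167.  30.] [436.  12.   9.] [625.  16.  20.] [ 363. -408.    5.] [ 481. -395.    5.]
((34.95514678955078, 34.941505432128906), (47.93119812011719, 48.2521858215332), 106.3916244506836) [338.95514679 192.94150543] [ 541.25040469 -178.00202248   12.        ]
((36.14031219482422, 35.01605987548828), (47.52476501464844, 48.0952262878418), 46.58665466308594) [210.14031219 208.01605988] [503.20192611 166.83218719  12.        ]
```

View pics/c1.png

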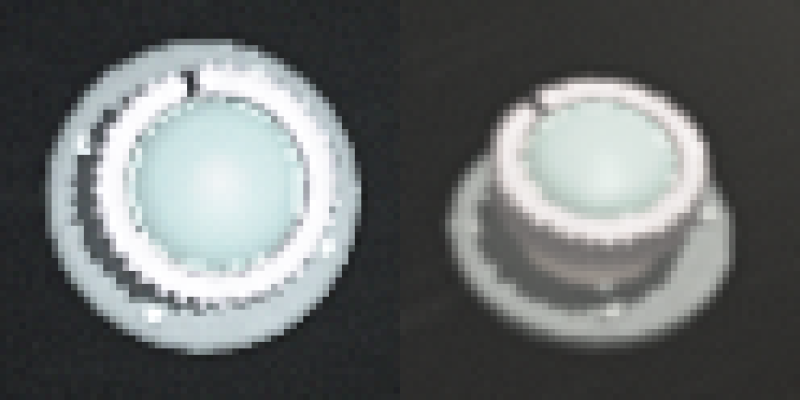

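The mark is at the far side of the ring, at roughly (337,176) in the top image. The lens head centre comes out at about (541,-178). The plan is to shut the fingers and lay a side face against the rim. I'll then orbit the ring axis with the tool yaw following, in strokes of about 240°.

send_rows:
  series:
    - {"dx": 51.8, "dy": -27.4, "dz": 8, "az": 1.1, "hand": 1}
    - {"dx": 51.8, "dy": -27.4, "dz": 8, "az": 1.1, "hand": 1}
    - {"dx": 51.8, "dy": -27.4, "dz": 8, "az": 1.1, "hand": 1}
    - {"dx": 51.8, "dy": -27.4, "dz": 8, "az": 1.1, "hand": 1}
    - {"dx": 51.8, "dy": -27.4, "dz": 8, "az": 1.1, "hand": 1}
    - {"dx": 51.8, "dy": -27.4, "dz": 8, "az": 1.1, "hand": 1}
    - {"dx": 51.8, "dy": -27.4, "dz": 8, "az": 1.1, "hand": 1}
    - {"dx": 51.8, "dy": -27.4, "dz": 8, "az": 1.1, "hand": 1}
    - {"dx": 51.8, "dy": -27.4, "dz": 8, "az": 1.1, "hand": 1}
    - {"dx": 51.8, "dy": -27.4, "dz": 8, "az": 1.1, "hand": 1}

```text
invalid input at $.series[0]: expected keys ax, ay, az, dx, dy, dz, hand
```

send_rows:
  series:
    - {"ax": 0, "ay": 0, "az": 1.1, "dx": 51.8, "dy": -27.4, "dz": 8, "hand": 1}
    - {"ax": 0, "ay": 0, "az": 1.1, "dx": 51.8, "dy": -27.4, "dz": 8, "hand": 1}
    - {"ax": 0, "ay": 0, "az": 1.1, "dx": 51.8, "dy": -27.4, "dz": 8, "hand": 1}
    - {"ax": 0, "ay": 0, "az": 1.1, "dx": 51.8, "dy": -27.4, "dz": 8, "hand": 1}
    - {"ax": 0, "ay": 0, "az": 1.1, "dx": 51.8, "dy": -27.4, "dz": 8, "hand": 1}
    - {"ax": 0, "ay": 0, "az": 1.1, "dx": 51.8, "dy": -27.4, "dz": 8, "hand": 1}
    - {"ax": 0, "ay": 0, "az": 1.1, "dx": 51.8, "dy": -27.4, "dz": 8, "hand": 1}
    - {"ax": 0, "ay": 0, "az": 1.1, "dx": 51.8, "dy": -27.4, "dz": 8, "hand": 1}
    - {"ax": 0, "ay": 0, "az": 1.1, "dx": 51.8, "dy": -27.4, "dz": 8, "hand": 1}
    - {"ax": 0, "ay": 0, "az": 1.1, "dx": 51.8, "dy": -27.4, "dz": 8, "hand": 1}

```text
clock: 1.2
eef_pos: [528.0, -297.5, 163.4]
tool_rot: [3.142, -0.0, -0.854]
force: [0.3, -1.3, 0.8]
width: 0.0
gripper_force: 0.0
```

send_rows:
  series:
    - {"ax": 0, "ay": 0, "az": 0, "dx": 0, "dy": -7, "dz": 4, "hand": 1}
    - {"ax": 0, "ay": 0, "az": 0, "dx": 0, "dy": -7, "dz": 4, "hand": 1}
    - {"ax": 0, "ay": 0, "az": 0, "dx": 0, "dy": -7, "dz": 4, "hand": 1}
    - {"ax": 0, "ay": 0, "az": 0, "dx": 0, "dy": -7, "dz": 4, "hand": 1}
    - {"ax": 0, "ay": 0, "az": 0, "dx": 0, "dy": -7, "dz": 4, "hand": 1}

```text
clock: 1.7
eef_pos: [578.4, -255.2, 124.3]
tool_rot: [3.141, -0.001, -0.856]
force: [-0.1, 0.2, 0.1]
width: -0.2
gripper_force: 0.0
```

Run:
```python
from h import *
s=read_state();print(s["eef_pos"],s["tool_rot"],s["qpos"],s["force"])
d=get_image("wrist");cv2.imwrite("pics/w1.png",d["pixels"][:,:,::-1]);R=np.array(d["R"]);print(d["mtx"],-R.T@d["t"],R)
```

```text
[ 578.42796929 -255.19716524  124.27792401] [ 3.14054701e+00 -1.11529397e-03 -8.56453885e-01] [ 0.17218226  0.75228116  0.33415757  1.67309601 -0.32537205  0.77085324
 -1.76951226] [-0.12130479  0.16796018  0.1175608 ]
[[325.1922621    0.         278.41924195]
 [  0.         325.1922621  209.94100932]
 [  0.           0.           1.        ]] [ 623.01875661 -305.27737982  266.25385246] [[-0.75474339 -0.65601635  0.00222816]
 [-0.63194144  0.72794871  0.26597124]
 [-0.17610347  0.19933196 -0.96397839]]
```

View pics/w1.png

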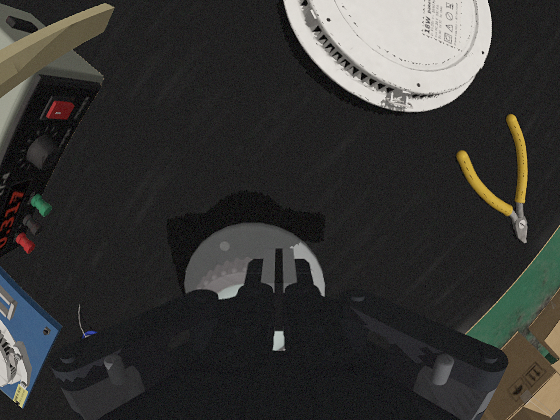

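The wrist view shows the shut fingers over the dark bench beside the head. The flange is at about (255,290), and the linkages spread only along tool y, away from the lens. Next I align tangentially and go down beside the rim.

send_rows:
  series:
    - {"ax": 0, "ay": 0, "az": 0, "dx": 0, "dy": -2.3, "dz": 0, "hand": 1}
    - {"ax": 0, "ay": 0, "az": 0, "dx": 0, "dy": -2.3, "dz": 4, "hand": 1}
    - {"ax": 0, "ay": 0, "az": 0, "dx": 0, "dy": -2.3, "dz": 7.7, "hand": 1}
    - {"ax": 0, "ay": 0, "az": 0, "dx": 0, "dy": -2.3, "dz": 7.7, "hand": 1}
    - {"ax": 0, "ay": 0, "az": 0, "dx": -1, "dy": -2.3, "dz": 7.7, "hand": 1}
    - {"ax": 0, "ay": 0, "az": 0, "dx": -1.3, "dy": -2.3, "dz": 7.7, "hand": 1}
    - {"ax": 0, "ay": 0, "az": 0, "dx": -1.5, "dy": -2.3, "dz": 7.7, "hand": 1}
    - {"ax": 0, "ay": 0, "az": 0, "dx": -1.5, "dy": -2.3, "dz": 7.7, "hand": 1}

```text
clock: 2.55
eef_pos: [587.6, -226.9, 48.4]
tool_rot: [-3.14, -0.002, -0.854]
force: [0.8, 0.2, 0.2]
width: 0.0
gripper_force: 0.0
```

send_rows:
  series:
    - {"ax": 0, "ay": 0, "az": 0, "dx": -0.2, "dy": 0, "dz": 0.2, "hand": 1}
    - {"ax": 0, "ay": 0, "az": 0, "dx": -0.4, "dy": 0, "dz": 0.3, "hand": 1}
    - {"ax": 0, "ay": 0, "az": 0, "dx": -0.6, "dy": 0, "dz": 0.3, "hand": 1}
    - {"ax": 0, "ay": 0, "az": 0, "dx": -0.6, "dy": 0, "dz": 0.3, "hand": 1}
    - {"ax": 0, "ay": 0, "az": 0, "dx": -0.6, "dy": 0, "dz": 0.3, "hand": 1}

```text
clock: 3.05
eef_pos: [583.2, -222.7, 43.7]
tool_rot: [-3.141, -0.001, -0.854]
force: [0.6, -0.2, -0.8]
width: -0.2
gripper_force: 0.8
```

send_rows:
  series:
    - {"ax": 0, "ay": 0, "az": 0, "dx": -0.1, "dy": 0, "dz": 0, "hand": 1}
    - {"ax": 0, "ay": 0, "az": 0, "dx": -0.2, "dy": 0, "dz": 0, "hand": 1}
    - {"ax": 0, "ay": 0, "az": 0, "dx": -0.3, "dy": 0, "dz": 0, "hand": 1}
    - {"ax": 0, "ay": 0, "az": 0, "dx": -0.3, "dy": 0, "dz": 0, "hand": 1}

```text
clock: 3.45
eef_pos: [583.1, -222.5, 44.0]
tool_rot: [-3.141, -0.006, -0.855]
force: [5.1, -4.5, -4.9]
width: -0.2
gripper_force: 3.8
```

send_rows:
  series:
    - {"ax": 0, "ay": 0, "az": 0, "dx": -0.2, "dy": 0, "dz": 0, "hand": 1}
    - {"ax": 0, "ay": 0, "az": 0, "dx": -0.5, "dy": 0, "dz": 0, "hand": 1}
    - {"ax": 0, "ay": 0, "az": 0, "dx": -0.5, "dy": 0, "dz": 0, "hand": 1}

```text
clock: 3.75
eef_pos: [583.1, -222.3, 44.8]
tool_rot: [-3.139, -0.016, -0.856]
force: [11.4, -10.2, -10.4]
width: -0.2
gripper_force: 7.6
```

send_rows:
  series:
    - {"ax": 0, "ay": 0, "az": -0.14, "dx": -0.05, "dy": -0.74, "dz": 0, "hand": 1}
    - {"ax": 0, "ay": 0, "az": -0.279, "dx": -0.21, "dy": -1.46, "dz": 0, "hand": 1}
    - {"ax": 0, "ay": 0, "az": -0.419, "dx": -0.46, "dy": -2.16, "dz": 0, "hand": 1}
    - {"ax": 0, "ay": 0, "az": -0.559, "dx": -0.81, "dy": -2.81, "dz": 0, "hand": 1}
    - {"ax": 0, "ay": 0, "az": -0.559, "dx": -0.81, "dy": -2.81, "dz": 0, "hand": 1}

```text
clock: 4.25
eef_pos: [600.1, -193.1, 44.7]
tool_rot: [3.141, -0.013, -0.291]
force: [12.9, -3.7, -8.9]
width: 0.1
gripper_force: 6.6
```

Run:
```python
from h import *
s=read_state();print(s["eef_pos"],s["tool_rot"],s["qpos"],s["force"])
d=get_image("top");p=d["pixels"];s=get_image("scene")["pixels"]
a=cv2.resize(p[163:225,308:370],(400,400),interpolation=3)
c=cv2.resize(s[167:229,300:362],(400,400),interpolation=3)
cv2.imwrite("pics/c2.png",np.hstack([a,c])[:,:,::-1])
```

```text
[ 600.14080429 -193.1181661    44.66231757] [ 3.14147635 -0.0134651  -0.29112391] [ 0.1809608   0.83847923  0.14221639  1.72495569 -0.19345594  0.57825418
 -1.42433756] [12.90782643 -3.74546943 -8.86838948]
```

View pics/c2.png

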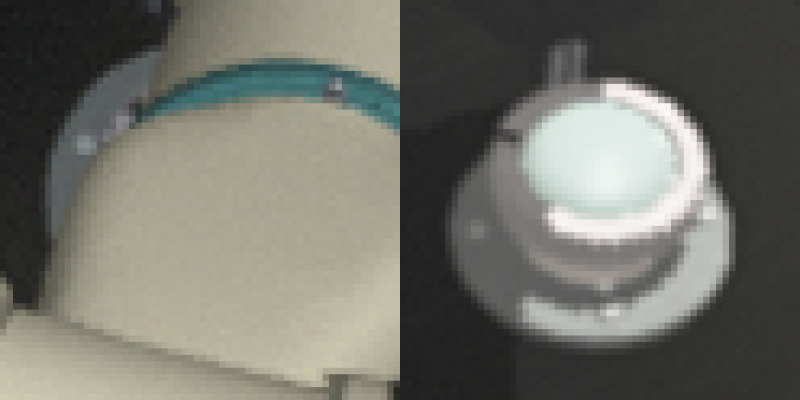

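The scene crop shows the mark moved from (540,100) to (510,133), which is anticlockwise, so the ring follows the finger. I'll continue the stroke.

send_rows:
  series:
    - {"ax": 0, "ay": 0, "az": -0.14, "dx": -0.05, "dy": -0.74, "dz": 0, "hand": 1}
    - {"ax": 0, "ay": 0, "az": -0.279, "dx": -0.21, "dy": -1.46, "dz": 0, "hand": 1}
    - {"ax": 0, "ay": 0, "az": -0.419, "dx": -0.46, "dy": -2.16, "dz": 0, "hand": 1}
    - {"ax": 0, "ay": 0, "az": -0.559, "dx": -0.81, "dy": -2.81, "dz": 0, "hand": 1}
    - {"ax": 0, "ay": 0, "az": -0.698, "dx": -1.24, "dy": -3.41, "dz": 0, "hand": 1}
    - {"ax": 0, "ay": 0, "az": -0.838, "dx": -1.75, "dy": -3.94, "dz": 0, "hand": 1}
    - {"ax": 0, "ay": 0, "az": -0.977, "dx": -2.34, "dy": -4.39, "dz": 0, "hand": 1}
    - {"ax": 0, "ay": 0, "az": -1.117, "dx": -2.98, "dy": -4.76, "dz": 0, "hand": 1}
    - {"ax": 0, "ay": 0, "az": -1.257, "dx": -3.66, "dy": -5.04, "dz": 0, "hand": 1}
    - {"ax": 0, "ay": 0, "az": -1.396, "dx": -4.38, "dy": -5.22, "dz": 0, "hand": 1}

```text
clock: 5.35
eef_pos: [569.6, -125.8, 44.3]
tool_rot: [3.138, -0.005, 1.109]
force: [5.2, 3.6, -2.5]
width: -0.2
gripper_force: 2.7
```

```bash
cat >> h.py <<'E'
C=np.array([541,-178.])
def mark(name="scene"):
    d=get_image(name);g=cv2.cvtColor(d["pixels"],cv2.COLOR_RGB2GRAY).astype(np.float32)
    th=np.radians(np.arange(0,360,1.));out=[]
    for r in(39.5,41.5,43.5):
        q=np.array([proj(d,(C[0]+r*np.cos(t),C[1]+r*np.sin(t),60)) for t in th],np.float32)
        out.append(cv2.remap(g,q[None,:,0],q[None,:,1],cv2.INTER_LINEAR)[0])
    v=np.mean(out,0);v3=np.convolve(np.r_[v[-3:],v,v[:3]],np.ones(7)/7,'valid')
    base=np.minimum(np.roll(v3,11),np.roll(v3,-11));k=np.argsort(v3/base)[:8]
    return sorted((int(i),round(float(v3[i]/base[i]),2)) for i in k)
E
python3 - <<'E'
from h import *
s=read_state();print(s["qpos"],s["force"]);print(mark())
# start pictures
import h
for n in("scene","top"):
    im=cv2.imread(f"pics/{n}0.png")[:,:,::-1];d=get_image(n);d["pixels"]=np.ascontiguousarray(im)
    h.get_image=lambda _:d
    print(n,mark(n));h.get_image=get_image
E
```

```text
[ 0.29969589  0.7974076  -0.20286081  1.84594437  0.28566205  0.52134768
 -0.55330559] [ 5.15633174  3.642811   -2.50304636]
[(50, 0.69), (51, 0.65), (52, 0.66), (119, 0.69), (120, 0.64), (121, 0.62), (122, 0.62), (123, 0.65)]
scene [(5, 0.74), (6, 0.67), (7, 0.62), (8, 0.59), (9, 0.6), (10, 0.64), (11, 0.7), (12, 0.79)]
top [(9, 0.64), (10, 0.53), (11, 0.46), (12, 0.43), (13, 0.45), (14, 0.51), (15, 0.6), (16, 0.73)]
```

The mark tracks the finger: 113° of ring for 112° of finger. I'll press 3 mm harder and continue.

send_rows:
  series:
    - {"ax": 0, "ay": 0, "az": -0.14, "dx": -0.35, "dy": -0.7, "dz": 0, "hand": 1}
    - {"ax": 0, "ay": 0, "az": -0.279, "dx": -0.49, "dy": -1.38, "dz": 0, "hand": 1}
    - {"ax": 0, "ay": 0, "az": -0.419, "dx": -0.73, "dy": -2.03, "dz": 0, "hand": 1}
    - {"ax": 0, "ay": 0, "az": -0.559, "dx": -1.06, "dy": -2.65, "dz": 0, "hand": 1}
    - {"ax": 0, "ay": 0, "az": -0.698, "dx": -1.47, "dy": -3.21, "dz": 0, "hand": 1}
    - {"ax": 0, "ay": 0, "az": -0.838, "dx": -1.95, "dy": -3.72, "dz": 0, "hand": 1}
    - {"ax": 0, "ay": 0, "az": -0.977, "dx": -2.5, "dy": -4.15, "dz": 0, "hand": 1}
    - {"ax": 0, "ay": 0, "az": -1.117, "dx": -3.11, "dy": -4.49, "dz": 0, "hand": 1}
    - {"ax": 0, "ay": 0, "az": -1.257, "dx": -3.75, "dy": -4.76, "dz": 0, "hand": 1}
    - {"ax": 0, "ay": 0, "az": -1.396, "dx": -4.43, "dy": -4.92, "dz": 0, "hand": 1}

```text
clock: 6.5
eef_pos: [497.7, -139.8, 43.7]
tool_rot: [-3.141, -0.011, 2.508]
force: [-10.9, 12.7, 11.7]
width: 0.2
gripper_force: 8.7
```

Run:
```python
from h import *
s=read_state();print(s["qpos"],s["force"]);print(mark())
```

```text
[ 0.57257702  0.80033215 -0.53887136  2.00900996  0.76526703  0.55316608
  0.42580924] [-10.9407277   12.73917954  11.67159635]
[(123, 0.94), (124, 0.92), (125, 0.91), (126, 0.91), (127, 0.91), (128, 0.92), (129, 0.93), (149, 0.95)]
```

send_rows:
  series:
    - {"ax": 0, "ay": 0, "az": -0.14, "dx": -0.05, "dy": -0.7, "dz": 0, "hand": 1}
    - {"ax": 0, "ay": 0, "az": -0.279, "dx": -0.19, "dy": -1.38, "dz": 0, "hand": 1}
    - {"ax": 0, "ay": 0, "az": -0.419, "dx": -0.43, "dy": -2.03, "dz": 0, "hand": 1}
    - {"ax": 0, "ay": 0, "az": -0.559, "dx": -0.76, "dy": -2.65, "dz": 0, "hand": 1}
    - {"ax": 0, "ay": 0, "az": -0.698, "dx": -1.17, "dy": -3.21, "dz": 0, "hand": 1}
    - {"ax": 0, "ay": 0, "az": -0.838, "dx": -1.65, "dy": -3.72, "dz": 0, "hand": 1}
    - {"ax": 0, "ay": 0, "az": -0.977, "dx": -2.2, "dy": -4.15, "dz": 0, "hand": 1}
    - {"ax": 0, "ay": 0, "az": -1.117, "dx": -2.81, "dy": -4.49, "dz": 0, "hand": 1}
    - {"ax": 0, "ay": 0, "az": -1.257, "dx": -3.45, "dy": -4.76, "dz": 0, "hand": 1}
    - {"ax": 0, "ay": 0, "az": -1.396, "dx": -4.13, "dy": -4.92, "dz": 0, "hand": 1}

```text
clock: 7.55
eef_pos: [496.1, -216.4, 42.4]
tool_rot: [3.136, -0.022, -2.388]
force: [-16.2, -10.7, 11.5]
width: 0.1
gripper_force: 9.3
```

```bash
sed -i 's/^C=.*/C=np.array([542.,-178.5])/' h.py
python3 - <<'E'
from h import *
s=read_state();print(s["qpos"],s["force"]);print(mark())
E
```

```text
[ 0.87911913  0.93689791 -0.87383447  1.9338271   1.02796668  0.82702797
  1.73116289] [-16.17217568 -10.74882948  11.509332  ]
[(229, 0.73), (230, 0.72), (276, 0.69), (277, 0.65), (278, 0.62), (279, 0.62), (280, 0.66), (281, 0.72)]
```

send_rows:
  series:
    - {"ax": 0, "ay": 0, "az": -0.14, "dx": -0.05, "dy": -0.7, "dz": 0, "hand": 1}
    - {"ax": 0, "ay": 0, "az": -0.279, "dx": -0.19, "dy": -1.38, "dz": 0, "hand": 1}
    - {"ax": 0, "ay": 0, "az": -0.419, "dx": -0.43, "dy": -2.03, "dz": 0, "hand": 1}
    - {"ax": 0, "ay": 0, "az": -0.559, "dx": -0.76, "dy": -2.65, "dz": 0, "hand": 1}
    - {"ax": 0, "ay": 0, "az": -0.698, "dx": -1.17, "dy": -3.21, "dz": 0, "hand": 1}
    - {"ax": 0, "ay": 0, "az": -0.698, "dx": -1.17, "dy": -3.21, "dz": 0, "hand": 1}

```text
clock: 8.2
eef_pos: [532.7, -237.5, 42.4]
tool_rot: [3.134, -0.019, -1.697]
force: [-4.4, -18.2, 1.0]
width: 0.2
gripper_force: 9.8
```

Run:
```python
from h import *
s=read_state();print(s["qpos"],s["force"]);print(mark())
```

```text
[ 0.93134331  1.03143189 -1.00632675  1.82709192  1.09900553  0.97691316
  2.42880011] [ -4.36026325 -18.18333379   1.02706268]
[(315, 0.82), (316, 0.77), (317, 0.74), (318, 0.72), (319, 0.72), (320, 0.76), (321, 0.8), (322, 0.87)]
```

send_rows:
  series:
    - {"ax": 0, "ay": 0, "az": 0, "dx": 2.5, "dy": 0, "dz": 0, "hand": 1}
    - {"ax": 0, "ay": 0, "az": 0.14, "dx": 2.43, "dy": 1.04, "dz": 0, "hand": 1}
    - {"ax": 0, "ay": 0, "az": 0.279, "dx": 2.21, "dy": 2.07, "dz": 0, "hand": 1}
    - {"ax": 0, "ay": 0, "az": 0.419, "dx": 1.85, "dy": 3.05, "dz": 0, "hand": 1}
    - {"ax": 0, "ay": 0, "az": 0.559, "dx": 1.36, "dy": 3.97, "dz": 0, "hand": 1}
    - {"ax": 0, "ay": 0, "az": 0.698, "dx": 0.75, "dy": 4.82, "dz": 0, "hand": 1}
    - {"ax": 0, "ay": 0, "az": 0.838, "dx": 0.02, "dy": 5.57, "dz": 0, "hand": 1}
    - {"ax": 0, "ay": 0, "az": 0.977, "dx": -0.81, "dy": 6.22, "dz": 0, "hand": 1}
    - {"ax": 0, "ay": 0, "az": 1.117, "dx": -1.71, "dy": 6.74, "dz": 0, "hand": 1}

```text
clock: 9.15
eef_pos: [470.6, -200.7, 43.6]
tool_rot: [-3.141, -0.002, -2.815]
force: [0.1, 0.2, 0.1]
width: 0.1
gripper_force: 0.0
```

send_rows:
  series:
    - {"ax": 0, "ay": 0, "az": 0.14, "dx": -0.07, "dy": 1.04, "dz": 0, "hand": 1}
    - {"ax": 0, "ay": 0, "az": 0.279, "dx": -0.29, "dy": 2.07, "dz": 0, "hand": 1}
    - {"ax": 0, "ay": 0, "az": 0.419, "dx": -0.65, "dy": 3.05, "dz": 0, "hand": 1}
    - {"ax": 0, "ay": 0, "az": 0.559, "dx": -1.14, "dy": 3.97, "dz": 0, "hand": 1}
    - {"ax": 0, "ay": 0, "az": 0.698, "dx": -1.75, "dy": 4.82, "dz": 0, "hand": 1}
    - {"ax": 0, "ay": 0, "az": 0.838, "dx": -2.48, "dy": 5.57, "dz": 0, "hand": 1}
    - {"ax": 0, "ay": 0, "az": 0.977, "dx": -3.31, "dy": 6.22, "dz": 0, "hand": 1}
    - {"ax": 0, "ay": 0, "az": 1.117, "dx": -4.21, "dy": 6.74, "dz": 0, "hand": 1}
    - {"ax": 0, "ay": 0, "az": 1.257, "dx": -5.18, "dy": 7.13, "dz": 0, "hand": 1}
    - {"ax": 0, "ay": 0, "az": 1.396, "dx": -6.2, "dy": 7.39, "dz": 0, "hand": 1}

```text
clock: 10.15
eef_pos: [505.7, -110.2, 43.7]
tool_rot: [-3.14, -0.0, 2.073]
force: [0.3, -0.5, -0.3]
width: 0.3
gripper_force: 0.0
```

send_rows:
  series:
    - {"ax": 0, "ay": 0, "az": 0.14, "dx": -0.07, "dy": 1.04, "dz": 0, "hand": 1}
    - {"ax": 0, "ay": 0, "az": 0.279, "dx": -0.29, "dy": 2.07, "dz": 0, "hand": 1}
    - {"ax": 0, "ay": 0, "az": 0.419, "dx": -0.65, "dy": 3.05, "dz": 0, "hand": 1}
    - {"ax": 0, "ay": 0, "az": 0.559, "dx": -1.14, "dy": 3.97, "dz": 0, "hand": 1}
    - {"ax": 0, "ay": 0, "az": 0.698, "dx": -1.75, "dy": 4.82, "dz": 0, "hand": 1}
    - {"ax": 0, "ay": 0, "az": 0.838, "dx": -2.48, "dy": 5.57, "dz": 0, "hand": 1}
    - {"ax": 0, "ay": 0, "az": 0.977, "dx": -3.31, "dy": 6.22, "dz": 0, "hand": 1}
    - {"ax": 0, "ay": 0, "az": 1.117, "dx": -4.21, "dy": 6.74, "dz": 0, "hand": 1}
    - {"ax": 0, "ay": 0, "az": 1.117, "dx": -4.21, "dy": 6.74, "dz": 0, "hand": 1}

```text
clock: 11.05
eef_pos: [586.3, -115.2, 43.7]
tool_rot: [3.141, 0.001, 0.96]
force: [-0.2, -0.1, 0.8]
width: -0.0
gripper_force: 0.0
```

Run:
```python
from h import *
s=read_state();print(s["qpos"],s["force"]);print(mark())
y=s["tool_rot"][2];e=s["eef_pos"][:2]-[542.5,-178.7];print(e@[np.cos(y),np.sin(y)],e@[np.sin(y),-np.cos(y)])
```

```text
[ 0.27321754  0.81284914 -0.20384588  1.80106072  0.28412072  0.55620408
 -0.72186696] [-0.20537643 -0.14433708  0.77016423]
[(314, 0.77), (315, 0.69), (316, 0.63), (317, 0.59), (318, 0.59), (319, 0.62), (320, 0.68), (321, 0.76)]
77.15480385750122 -0.5455104282628513
```

send_rows:
  series:
    - {"ax": 0, "ay": 0, "az": 0, "dx": -1.5, "dy": 0, "dz": 0, "hand": 1}
    - {"ax": 0, "ay": 0, "az": 0, "dx": -2.1, "dy": 0, "dz": 0, "hand": 1}
    - {"ax": 0, "ay": 0, "az": 0, "dx": -2.6, "dy": 0, "dz": 0, "hand": 1}
    - {"ax": 0, "ay": 0, "az": -0.14, "dx": -2.65, "dy": -0.71, "dz": 0, "hand": 1}
    - {"ax": 0, "ay": 0, "az": -0.279, "dx": -2.8, "dy": -1.41, "dz": 0, "hand": 1}
    - {"ax": 0, "ay": 0, "az": -0.419, "dx": -3.04, "dy": -2.07, "dz": 0, "hand": 1}
    - {"ax": 0, "ay": 0, "az": -0.559, "dx": -3.37, "dy": -2.7, "dz": 0, "hand": 1}
    - {"ax": 0, "ay": 0, "az": -0.698, "dx": -3.79, "dy": -3.28, "dz": 0, "hand": 1}
    - {"ax": 0, "ay": 0, "az": -0.838, "dx": -4.29, "dy": -3.79, "dz": 0, "hand": 1}
    - {"ax": 0, "ay": 0, "az": -0.977, "dx": -4.85, "dy": -4.23, "dz": 0, "hand": 1}

```text
clock: 12.1
eef_pos: [521.4, -123.3, 43.6]
tool_rot: [3.139, -0.009, 1.95]
force: [-2.7, 13.6, 1.5]
width: -0.1
gripper_force: 7.3
```

Run:
```python
from h import *
s=read_state();print(s["force"]);print(mark())
```

```text
[-2.73175407 13.60361713  1.5354424 ]
[(42, 0.99), (43, 0.98), (44, 0.98), (45, 0.98), (61, 0.99), (282, 0.99), (325, 0.99), (326, 0.99)]
```

send_rows:
  series:
    - {"ax": 0, "ay": 0, "az": -0.14, "dx": -0.05, "dy": -0.71, "dz": 0, "hand": 1}
    - {"ax": 0, "ay": 0, "az": -0.279, "dx": -0.2, "dy": -1.41, "dz": 0, "hand": 1}
    - {"ax": 0, "ay": 0, "az": -0.419, "dx": -0.44, "dy": -2.07, "dz": 0, "hand": 1}
    - {"ax": 0, "ay": 0, "az": -0.559, "dx": -0.77, "dy": -2.7, "dz": 0, "hand": 1}
    - {"ax": 0, "ay": 0, "az": -0.698, "dx": -1.19, "dy": -3.28, "dz": 0, "hand": 1}
    - {"ax": 0, "ay": 0, "az": -0.838, "dx": -1.69, "dy": -3.79, "dz": 0, "hand": 1}
    - {"ax": 0, "ay": 0, "az": -0.977, "dx": -2.25, "dy": -4.23, "dz": 0, "hand": 1}
    - {"ax": 0, "ay": 0, "az": -1.117, "dx": -2.86, "dy": -4.58, "dz": 0, "hand": 1}
    - {"ax": 0, "ay": 0, "az": -1.257, "dx": -3.52, "dy": -4.85, "dz": 0, "hand": 1}
    - {"ax": 0, "ay": 0, "az": -1.396, "dx": -4.21, "dy": -5.02, "dz": 0, "hand": 1}

```text
clock: 13.15
eef_pos: [483.5, -188.9, 42.9]
tool_rot: [3.141, -0.013, -2.942]
force: [-12.2, 0.2, 7.4]
width: -0.1
gripper_force: 5.6
```

Run:
```python
from h import *
s=read_state();print(s["force"]);print(mark())
```

```text
[-12.19469037   0.19716731   7.37890117]
[(88, 0.9), (89, 0.85), (90, 0.83), (91, 0.83), (92, 0.85), (93, 0.87), (94, 0.9), (95, 0.92)]
```

send_rows:
  series:
    - {"ax": 0, "ay": 0, "az": -0.14, "dx": -0.05, "dy": -0.71, "dz": 0, "hand": 1}
    - {"ax": 0, "ay": 0, "az": -0.279, "dx": -0.2, "dy": -1.41, "dz": 0, "hand": 1}
    - {"ax": 0, "ay": 0, "az": -0.419, "dx": -0.44, "dy": -2.07, "dz": 0, "hand": 1}
    - {"ax": 0, "ay": 0, "az": -0.559, "dx": -0.77, "dy": -2.7, "dz": 0, "hand": 1}
    - {"ax": 0, "ay": 0, "az": -0.698, "dx": -1.19, "dy": -3.28, "dz": 0, "hand": 1}
    - {"ax": 0, "ay": 0, "az": -0.838, "dx": -1.69, "dy": -3.79, "dz": 0, "hand": 1}
    - {"ax": 0, "ay": 0, "az": -0.977, "dx": -2.25, "dy": -4.23, "dz": 0, "hand": 1}
    - {"ax": 0, "ay": 0, "az": -1.117, "dx": -2.86, "dy": -4.58, "dz": 0, "hand": 1}
    - {"ax": 0, "ay": 0, "az": -1.257, "dx": -3.52, "dy": -4.85, "dz": 0, "hand": 1}
    - {"ax": 0, "ay": 0, "az": -1.257, "dx": -3.52, "dy": -4.85, "dz": 0, "hand": 1}

```text
clock: 14.2
eef_pos: [531.7, -237.5, 42.7]
tool_rot: [3.137, -0.013, -1.693]
force: [-3.6, -13.1, 1.6]
width: -0.2
gripper_force: 6.8
```

Run:
```python
from h import *
s=read_state();print(s["force"],s["qpos"]);print(mark())
```

```text
[ -3.58984704 -13.14488517   1.62837603] [ 0.94714713  1.04359877 -1.03275324  1.83013564  1.11354245  0.99238718
  2.42409433]
[(159, 0.74), (160, 0.67), (161, 0.63), (162, 0.61), (163, 0.63), (164, 0.67), (165, 0.73), (166, 0.82)]
```

send_rows:
  series:
    - {"ax": 0, "ay": 0, "az": 0, "dx": 2.5, "dy": 0, "dz": 0, "hand": 1}
    - {"ax": 0, "ay": 0, "az": 0.14, "dx": 2.43, "dy": 1.04, "dz": 0, "hand": 1}
    - {"ax": 0, "ay": 0, "az": 0.279, "dx": 2.21, "dy": 2.07, "dz": 0, "hand": 1}
    - {"ax": 0, "ay": 0, "az": 0.419, "dx": 1.85, "dy": 3.05, "dz": 0, "hand": 1}
    - {"ax": 0, "ay": 0, "az": 0.559, "dx": 1.36, "dy": 3.97, "dz": 0, "hand": 1}
    - {"ax": 0, "ay": 0, "az": 0.698, "dx": 0.75, "dy": 4.82, "dz": 0, "hand": 1}
    - {"ax": 0, "ay": 0, "az": 0.838, "dx": 0.02, "dy": 5.57, "dz": 0, "hand": 1}
    - {"ax": 0, "ay": 0, "az": 0.977, "dx": -0.81, "dy": 6.22, "dz": 0, "hand": 1}
    - {"ax": 0, "ay": 0, "az": 1.117, "dx": -1.71, "dy": 6.74, "dz": 0, "hand": 1}

```text
clock: 15.15
eef_pos: [468.3, -204.2, 43.6]
tool_rot: [-3.141, -0.002, -2.814]
force: [0.7, -0.4, -1.3]
width: 0.1
gripper_force: 0.0
```

send_rows:
  series:
    - {"ax": 0, "ay": 0, "az": 0.14, "dx": -0.07, "dy": 1.04, "dz": 0, "hand": 1}
    - {"ax": 0, "ay": 0, "az": 0.279, "dx": -0.29, "dy": 2.07, "dz": 0, "hand": 1}
    - {"ax": 0, "ay": 0, "az": 0.419, "dx": -0.65, "dy": 3.05, "dz": 0, "hand": 1}
    - {"ax": 0, "ay": 0, "az": 0.559, "dx": -1.14, "dy": 3.97, "dz": 0, "hand": 1}
    - {"ax": 0, "ay": 0, "az": 0.698, "dx": -1.75, "dy": 4.82, "dz": 0, "hand": 1}
    - {"ax": 0, "ay": 0, "az": 0.838, "dx": -2.48, "dy": 5.57, "dz": 0, "hand": 1}
    - {"ax": 0, "ay": 0, "az": 0.977, "dx": -3.31, "dy": 6.22, "dz": 0, "hand": 1}
    - {"ax": 0, "ay": 0, "az": 1.117, "dx": -4.21, "dy": 6.74, "dz": 0, "hand": 1}
    - {"ax": 0, "ay": 0, "az": 1.257, "dx": -5.18, "dy": 7.13, "dz": 0, "hand": 1}
    - {"ax": 0, "ay": 0, "az": 1.396, "dx": -6.2, "dy": 7.39, "dz": 0, "hand": 1}

```text
clock: 16.15
eef_pos: [503.6, -114.0, 43.7]
tool_rot: [-3.14, -0.0, 2.073]
force: [0.0, -0.2, 0.4]
width: -0.1
gripper_force: 0.0
```

send_rows:
  series:
    - {"ax": 0, "ay": 0, "az": 0.14, "dx": -0.07, "dy": 1.04, "dz": 0, "hand": 1}
    - {"ax": 0, "ay": 0, "az": 0.279, "dx": -0.29, "dy": 2.07, "dz": 0, "hand": 1}
    - {"ax": 0, "ay": 0, "az": 0.419, "dx": -0.65, "dy": 3.05, "dz": 0, "hand": 1}
    - {"ax": 0, "ay": 0, "az": 0.559, "dx": -1.14, "dy": 3.97, "dz": 0, "hand": 1}
    - {"ax": 0, "ay": 0, "az": 0.698, "dx": -1.75, "dy": 4.82, "dz": 0, "hand": 1}
    - {"ax": 0, "ay": 0, "az": 0.838, "dx": -2.48, "dy": 5.57, "dz": 0, "hand": 1}
    - {"ax": 0, "ay": 0, "az": 0.977, "dx": -3.31, "dy": 6.22, "dz": 0, "hand": 1}
    - {"ax": 0, "ay": 0, "az": 1.117, "dx": -4.21, "dy": 6.74, "dz": 0, "hand": 1}
    - {"ax": 0, "ay": 0, "az": 1.117, "dx": -4.21, "dy": 6.74, "dz": 0, "hand": 1}

```text
clock: 17.05
eef_pos: [584.2, -119.2, 43.7]
tool_rot: [3.141, 0.001, 0.96]
force: [-0.3, -0.9, -0.7]
width: 0.0
gripper_force: 0.0
```

Run:
```python
from h import *
s=read_state();print(s["qpos"],s["force"]);print(mark())
y=s["tool_rot"][2];e=s["eef_pos"][:2]-[542.5,-178.7];print(e@[np.cos(y),np.sin(y)],e@[np.sin(y),-np.cos(y)])
```

```text
[ 0.30803962  0.81556551 -0.2488538   1.80396299  0.34465908  0.56451653
 -0.76970436] [-0.30233772 -0.85446899 -0.74783838]
[(159, 0.7), (160, 0.62), (161, 0.59), (162, 0.58), (163, 0.59), (164, 0.63), (165, 0.7), (166, 0.8)]
72.68938424885144 0.027753300804606
```

send_rows:
  series:
    - {"ax": 0, "ay": 0, "az": 0, "dx": -1.1, "dy": 0, "dz": 0, "hand": 1}
    - {"ax": 0, "ay": 0, "az": 0, "dx": -1.7, "dy": 0, "dz": 0, "hand": 1}
    - {"ax": 0, "ay": 0, "az": 0, "dx": -2.2, "dy": 0, "dz": 0, "hand": 1}
    - {"ax": 0, "ay": 0, "az": -0.14, "dx": -2.25, "dy": -0.71, "dz": 0, "hand": 1}
    - {"ax": 0, "ay": 0, "az": -0.279, "dx": -2.4, "dy": -1.41, "dz": 0, "hand": 1}
    - {"ax": 0, "ay": 0, "az": -0.419, "dx": -2.64, "dy": -2.07, "dz": 0, "hand": 1}
    - {"ax": 0, "ay": 0, "az": -0.559, "dx": -2.97, "dy": -2.7, "dz": 0, "hand": 1}
    - {"ax": 0, "ay": 0, "az": -0.698, "dx": -3.39, "dy": -3.28, "dz": 0, "hand": 1}
    - {"ax": 0, "ay": 0, "az": -0.838, "dx": -3.89, "dy": -3.79, "dz": 0, "hand": 1}
    - {"ax": 0, "ay": 0, "az": -0.977, "dx": -4.45, "dy": -4.23, "dz": 0, "hand": 1}

```text
clock: 18.1
eef_pos: [522.7, -122.7, 43.6]
tool_rot: [3.139, -0.008, 1.95]
force: [-3.2, 13.3, -0.0]
width: 0.2
gripper_force: 6.7
```

send_rows:
  series:
    - {"ax": 0, "ay": 0, "az": -0.14, "dx": -0.05, "dy": -0.71, "dz": 0, "hand": 1}
    - {"ax": 0, "ay": 0, "az": -0.279, "dx": -0.2, "dy": -1.41, "dz": 0, "hand": 1}
    - {"ax": 0, "ay": 0, "az": -0.419, "dx": -0.44, "dy": -2.07, "dz": 0, "hand": 1}
    - {"ax": 0, "ay": 0, "az": -0.559, "dx": -0.77, "dy": -2.7, "dz": 0, "hand": 1}
    - {"ax": 0, "ay": 0, "az": -0.698, "dx": -1.19, "dy": -3.28, "dz": 0, "hand": 1}
    - {"ax": 0, "ay": 0, "az": -0.838, "dx": -1.69, "dy": -3.79, "dz": 0, "hand": 1}
    - {"ax": 0, "ay": 0, "az": -0.977, "dx": -2.25, "dy": -4.23, "dz": 0, "hand": 1}
    - {"ax": 0, "ay": 0, "az": -1.117, "dx": -2.86, "dy": -4.58, "dz": 0, "hand": 1}
    - {"ax": 0, "ay": 0, "az": -1.257, "dx": -3.52, "dy": -4.85, "dz": 0, "hand": 1}
    - {"ax": 0, "ay": 0, "az": -1.396, "dx": -4.21, "dy": -5.02, "dz": 0, "hand": 1}

```text
clock: 19.1
eef_pos: [483.4, -188.1, 42.7]
tool_rot: [3.141, -0.015, -2.942]
force: [-13.4, 0.1, 9.0]
width: 0.2
gripper_force: 6.8
```

Run:
```python
from h import *
s=read_state();print(s["force"]);print(mark())
```

```text
[-13.44827509   0.13626101   9.04748933]
[(285, 0.97), (286, 0.96), (287, 0.96), (288, 0.95), (289, 0.94), (290, 0.94), (291, 0.94), (292, 0.95)]
```

send_rows:
  series:
    - {"ax": 0, "ay": 0, "az": -0.14, "dx": -0.05, "dy": -0.71, "dz": 0, "hand": 1}
    - {"ax": 0, "ay": 0, "az": -0.279, "dx": -0.2, "dy": -1.41, "dz": 0, "hand": 1}
    - {"ax": 0, "ay": 0, "az": -0.419, "dx": -0.44, "dy": -2.07, "dz": 0, "hand": 1}
    - {"ax": 0, "ay": 0, "az": -0.559, "dx": -0.77, "dy": -2.7, "dz": 0, "hand": 1}
    - {"ax": 0, "ay": 0, "az": -0.698, "dx": -1.19, "dy": -3.28, "dz": 0, "hand": 1}
    - {"ax": 0, "ay": 0, "az": -0.838, "dx": -1.69, "dy": -3.79, "dz": 0, "hand": 1}
    - {"ax": 0, "ay": 0, "az": -0.977, "dx": -2.25, "dy": -4.23, "dz": 0, "hand": 1}
    - {"ax": 0, "ay": 0, "az": -1.117, "dx": -2.86, "dy": -4.58, "dz": 0, "hand": 1}
    - {"ax": 0, "ay": 0, "az": -1.257, "dx": -3.52, "dy": -4.85, "dz": 0, "hand": 1}

```text
clock: 20.05
eef_pos: [531.1, -237.4, 42.6]
tool_rot: [3.134, -0.015, -1.69]
force: [-4.3, -14.2, 2.7]
width: -0.6
gripper_force: 7.3
```

Run:
```python
from h import *
s=read_state();print(s["force"],s["qpos"]);print(mark())
s=get_image("scene")["pixels"]
cv2.imwrite("pics/c3.png",cv2.resize(s[150:246,282:378],(500,500),interpolation=3)[:,:,::-1])
```

```text
[ -4.3465047  -14.24266773   2.69547124] [ 0.95493798  1.05656223 -1.05578535  1.82971712  1.12879964  1.01580058
  2.41554533]
[(350, 0.84), (351, 0.79), (352, 0.74), (353, 0.71), (354, 0.7), (355, 0.71), (356, 0.75), (357, 0.83)]
```

View pics/c3.png

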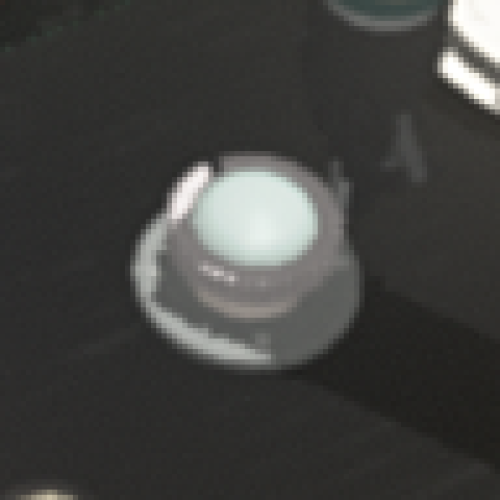

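The mark is at 354°, about 14° short of its start at 8°, visible at (213,165) in the crop. I'll add 12°, then retract and lift.

send_rows:
  series:
    - {"ax": 0, "ay": 0, "az": -0.105, "dx": -0.03, "dy": -0.53, "dz": 0, "hand": 1}
    - {"ax": 0, "ay": 0, "az": -0.209, "dx": -0.11, "dy": -1.06, "dz": 0, "hand": 1}
    - {"ax": 0, "ay": 0, "az": -0.209, "dx": -0.11, "dy": -1.06, "dz": 0, "hand": 1}
    - {"ax": 0, "ay": 0, "az": -0.209, "dx": 1.4, "dy": -1.37, "dz": 0, "hand": 1}
    - {"ax": 0, "ay": 0, "az": -0.209, "dx": 2.82, "dy": -1.68, "dz": 0, "hand": 1}
    - {"ax": 0, "ay": 0, "az": -0.209, "dx": 4.8, "dy": -2.1, "dz": 0, "hand": 1}
    - {"ax": 0, "ay": 0, "az": -0.209, "dx": 4.8, "dy": -2.1, "dz": -4, "hand": 1}
    - {"ax": 0, "ay": 0, "az": -0.209, "dx": 4.8, "dy": -2.1, "dz": -8, "hand": 1}
    - {"ax": 0, "ay": 0, "az": -0.209, "dx": 4.8, "dy": -2.1, "dz": -12, "hand": 1}
    - {"ax": 0, "ay": 0, "az": -0.209, "dx": 4.8, "dy": -2.1, "dz": -12, "hand": 1}

```text
clock: 21.15
eef_pos: [553.5, -278.7, 169.3]
tool_rot: [-3.134, -0.005, -1.482]
force: [0.6, 0.2, -0.1]
width: 0.1
gripper_force: 0.0
```

Run:
```python
from h import *
s=read_state();print(s["force"],s["qpos"],abs(s["qd"]).max());print(mark())
d=get_image("scene")["pixels"]
cv2.imwrite("pics/s2.png",d[:,:,::-1])
a=cv2.imread("pics/scene0.png")[:,:,::-1]
for n,(x,y) in dict(open=(229,256),tape=(291,253),spool=(260,204),cut=(413,202),glue=(150,290)).items():
    q=np.abs(a[y-22:y+22,x-22:x+22].astype(int)-d[y-22:y+22,x-22:x+22]).max(2);print(n,(q>60).mean().round(3))
```

```text
[ 0.58610602  0.17456346 -0.05788499] [ 1.04257566  0.94070845 -1.18972642  1.65927583  0.93616771  1.20550372
  2.857138  ] 0.06616743009326168
[(5, 0.76), (6, 0.67), (7, 0.61), (8, 0.59), (9, 0.59), (10, 0.62), (11, 0.67), (12, 0.75)]
open 0.0
tape 0.0
spool 0.0
cut 0.0
glue 0.001
```

View pics/s2.png

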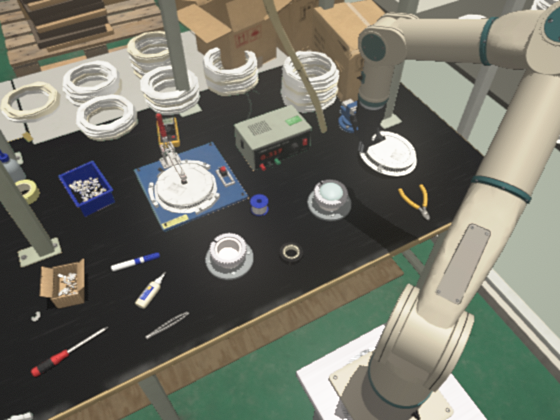

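The mark is back at 8.5°, where it started, after two tracked turns. The hand is clear at about (375,135), and the bench items and the empty head look unchanged.

```bash
python3 -c "
from cell import *
print(finish_job())"
```

```text
the job is handed in; nothing more can be done
None
```

I loosened the lens head's ring two full turns anticlockwise and its mark is back at its start angle to within about 1°; the hand is clear, the loose things and the empty head look unmoved in the camera image, and the job is handed in (no verdict came back).

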